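# Board from under the transformer into the test fixture, then lock it

### The job

Draw the power board straight out from under the red transformer without shifting or tipping the transformer, lay it in the test fixture's channel and slide it fully home under the black contact block. Then set the loose locking bar, centred and fully down, across the channel in the two rail notches at the channel's open end, so that the board cannot slide out. Leave the meter, the screwdriver and the spool alone.

Things in the scene. Friction and masses are not known exactly. Their poses are not given: they have to be found in the camera images.
- board: Power board, 0.22 kg: flat plate 150 (x) x 60 (y) x 6 mm, green on top. Origin: centre of its underside. Grip: finned heat sink, 28 (x) x 24 (y) mm, centred at x=-45, y=0, from 6 to 46 mm above the underside. Chips up to 9 mm high. Brass contacts at the +x end, which enters the fixture first. Starts flat, from x=+10 on under the transformer; pull level towards its own -x, 70 mm or more.
- transformer: Red transformer, loose, about 1.8 kg: 100 (x) x 130 (y) mm, 64 mm high, on four feet (diameter 18 mm, at x=+-38, y=+-54) that hold its case 12 mm above the table. Origin: centre of its underside at table level. The board lies lengthwise along its x, in the 90 mm lane between the feet, and comes out on its -x side. It must stay where it stands.
- fixture: Fixed to the table, left or right. Base 8 mm thick, x -183..37, y -60..60. Origin at table level. Mouth at -x; the board slides in to +x. Rails along x: inner faces y=+-33, outer +-47, tops 20 mm above the table, from x=-175; back stop at x=17. A notch cuts each rail down to the base, x -160..-134. Black contact block bridges the rails, x -18..33, from 20 to 40 mm above the table.
- home (a point): Where the board's origin lies when the board is fully home against the back stop: fixture x=-58, y=0, z=8 mm; axes as the fixture's, board x along fixture x. The board's +x end is then 35 mm under the contact block, so lay it down at least 40 mm short of home and push it along +x.
- bar: Loose steel locking bar, 0.20 kg, 120 (y) x 20 (x) x 16 mm high, with an upright black grip in its middle, 14 (x) x 20 (y) mm, from 16 to 48 mm above the underside. Origin: centre of its underside; y runs along its length; turned half round it is the same. It stands on the table between the transformer and the fixture.
- notch (a point): Where the bar's origin lies when the bar is down in both notches, on the base: fixture x=-147, y=0, z=8 mm; axes as the fixture's, bar y along fixture y. 3 mm play to either side along x. With the bar in place the board can neither go in nor come out.
- meter: Bystander: yellow hand-held meter 150 x 80 x 34 mm lying flat; leave it.
- screwdriver: Bystander: screwdriver 190 mm long lying on the table; leave it.
- spool: Bystander: grey spool 64 mm in diameter, 50 mm high, standing on the table beyond the work; leave it.
Not all that is in view belongs to the job. What is meant by the board is not pink, and is the larger of those in its own colour.

How it is judged:
By the outcome, as a careful person would: the job done as asked, in the order asked, and still so for the second after the job is handed in, with the robot touching nothing.
It also fails if it takes over 54 s, if anything falls off the work surface, if the arm or the gripper's body presses on something with over 40 N, if the wrist force passes 120 N, or if a joint passes its speed limit or range.

### The arm

A 6-joint arm with a two-finger parallel gripper is mounted at the origin on the work surface. World frame = base frame: x ahead of the robot, y to its left, z up, the work surface at z = 0. Lengths are in m, angles in rad, forces in N, time in s.
With the tool pointing down it reaches from about 0.35 to 0.775 m from the base axis. Payload 5.5 kg.
Tool frame: the origin (TCP) lies midway between the tips of the shut fingers; the grasp point (between the pads) lies 19 mm behind it; z points along the fingers, y is the line along which they close (so a half turn about z gives the same grasp; the last joint's range is limited). The gripper opens to 85 mm and grips with 20 to 120 N. Pads are 22 mm wide; open, the fingers measure 114 mm over their backs; the gripper's body (76 mm by 85 mm) begins 54 mm behind the grasp point. The pads swing forward as they close: fully open they stand 13 mm farther back than shut.
Start: joints at [-1.436, 0.313, 0.046, 1.304, 0, 1.431], TCP at [0.156, -0.553, 0.231] pointing down, gripper open.
Joint ranges: [-2.76, 2.76], [-0.86, 1.69], [-1.03, 1.26], [-2.2, 2.34], [-1.47, 1.5], [-3.14, 3.14]. Speed limits (rad/s): [2.57, 2.57, 3.14, 3.14, 3.14, 3.14].

### API

Orientations are given as a unit quaternion [w, x, y, z].
In Python, from workcell import env gives the robot as it stands.
- The arm moves only by the tool move_arm, never from a script. Its argument "targets" is a list of rows, each a list of 3 entries, a list of its own where there are three numbers: the shift along the tool's x, y, z in mm, then the turn, a rotation vector about the tool's x, y, z in units of 10 degrees (1.0 is 10 degrees), then the closure, from -1 (fully open) to 1 (shut). In form: [[[dx, dy, dz], [ax, ay, az], gripper], ...]. A call has 1 to 5 rows; each row is the pose to reach, as a shift and turn from the pose commanded when the call began, along the tool's axes at that moment; what a row does not reach only later rows make up. A row lasts 1/8 s, in which the tool goes at most 62.5 mm and 10.7 degrees, less where a joint would pass 70% of its speed; a pose out of reach is approached as far as the arm can. A call with a gripper value outside its range is refused whole. The fingers move at their own pace and stop on an object; "squeeze" is the grip in N (left out, the last holds). Time passes only in rows, so rows that repeat a pose let the fingers close. It gives the time, the measured TCP pose, the force, the opening and the grip force at its end, in the units of the state.
- env.get_state(): the state, without advancing time (a new reading comes with each control period).
- env.read_camera(name): name is "side" or "top"; returns a dict with "pixels" (480x640x3 uint8, red, green, blue), "fovy" (degrees; the focal length in pixels is half the picture's height over the tangent of half this angle, whatever the lens; pixels are square), "cx", "cy" (the principal point, pixels), "extrinsics" (4x4, takes a point from world to camera coordinates). Camera axes: x right, y up, looking along -z (the intrinsics and any distortion apply to the point x, -y, -z); pixel columns grow to the right and rows downward; lengths in m; the calibration is good to about 2 mm. A picture is of the moment at which its call begins. There is no depth.
- env.hand_in(): hands the job in; it is judged then, once.
Trained networks look in a picture, given as the dict that the camera call returned (one of the last four; its "shot" number tells which), for a name from the list of things; names that differ only in an ending like _2 or _b are one class to them, and where a whole thing is asked for, a point or a joint stands for the part that bears it (a point fixed in the world has none). Each returns a list of dicts, best first, with "confidence" (0 to 1); they miss things now and then, are a little off and sometimes report something else, mostly with a low value. They report only what shows in the picture. A call takes as long as a camera call. They do not tell look-alikes from the thing itself.
- env.spot_in(thing, picture): "centre" ([x, y, z] in m, in world coordinates, good to about 4 mm: the middle of the surface that is visible of it).
- env.regions_of(thing, picture): "mask" (480x640 bool, what is visible of it).
- env.landmark_of(thing, picture): "centre" ([x, y, z] in m, in world coordinates, good to about 4 mm: a listed point, or the origin of a listed thing).
The state is a dict: "clock": time; "joint_pos": joint angles; "qvel": joint speeds; "tau": joint torques, N m; "tcp_pos": TCP position; "orientation": TCP orientation; "wrist_force": force on the tool from outside, world axes, zero at the start; "ft_torque": the same for the moment, N m; "finger_gap": finger opening in m; "grip_force": force on a finger pad.
Only numpy, scipy, OpenCV 4.12 (cv2) and the standard library are available. Lean on these libraries where they do the work, as an engineer would, in place of code of your own. Each camera call takes 0.05 s, during which the arm holds its last target. There are 200 camera calls.

## Working session

There is one attempt and no reset: what is moved stays moved. The work goes in short steps, Python scripts to look and compute and a tool call to move; the robot and the scene stay as the last step left them, time stands still between calls to the robot, and variables do not carry over. Pictures are saved under pics/ and viewed, at most 12 in all, crops included, and the job is handed in when it is done.

Besides the shell and the picture viewer there is one more tool, called after "Call:" in YAML: its name, and indented under it one key for each argument. move_arm: Moves the arm, as the interface text tells. Its arguments: {"type":"object","properties":{"targets":{"type":"array","items":{"type":"array"}},"squeeze":{"type":"number"}},"required":["targets"]}

```bash
mkdir -p pics; ls
cat > h.py <<'E'
import numpy as np, cv2
from workcell import env
def save(p,name): cv2.imwrite('pics/'+name+'.png',p['pixels'][:,:,::-1])
def proj(p,X):
    X=np.atleast_2d(X);E=np.array(p['extrinsics']);c=X@E[:3,:3].T+E[:3,3]
    f=240/np.tan(np.radians(p['fovy'])/2)
    return np.c_[p['cx']+f*c[:,0]/-c[:,2],p['cy']-f*c[:,1]/-c[:,2]]
def unproj(p,uv,z):
    uv=np.atleast_2d(np.array(uv,float));E=np.array(p['extrinsics']);R=E[:3,:3];o=-R.T@E[:3,3]
    f=240/np.tan(np.radians(p['fovy'])/2)
    d=np.c_[(uv[:,0]-p['cx'])/f,-(uv[:,1]-p['cy'])/f,-np.ones(len(uv))]@R
    return o+d*((z-o[2])/d[:,2])[:,None]
E
python3 - <<'E'
from h import *
for c in('side','top'):
    p=env.read_camera(c);save(p,c+'0')
    print(c,{k:(v if k!='extrinsics' else np.round(v,3).tolist()) for k,v in p.items() if k!='pixels'})
    for t in['board','transformer','fixture','bar','home','notch']:
        for fn in(env.spot_in,env.landmark_of):
            try: print(t,fn.__name__,[(np.round(r['centre'],3).tolist(),round(r['confidence'],2)) for r in fn(t,p)[:4]])
            except Exception as e: print(t,e)
s=env.get_state();print(s)
E
```

```text
pics
side {'fovy': 44.30166981618265, 'cx': 318.3135714665434, 'cy': 245.84305940999872, 'extrinsics': [[-0.897, -0.443, -0.018, 0.504], [0.291, -0.619, 0.73, -0.211], [-0.334, 0.649, 0.683, -1.16], [0.0, 0.0, 0.0, 1.0]], 'shot': 1}
board call [([0.609, -0.164, 0.005], 0.95), ([0.383, -0.257, 0.009], 0.92), ([0.653, -0.028, 0.007], 0.73)]
board call [([0.377, -0.274, 0.002], 0.89), ([0.657, -0.029, 0.002], 0.78), ([0.65, -0.182, -0.003], 0.65)]
transformer call [([0.692, -0.167, 0.065], 0.96), ([0.789, 0.039, 0.05], 0.38)]
transformer call [([0.705, -0.193, -0.001], 0.8)]
fixture call [([0.58, 0.233, 0.011], 0.59)]
fixture call [([0.653, 0.217, 0.004], 0.73), ([0.55, -0.025, -0.0], 0.64)]
bar call [([0.545, -0.013, 0.013], 0.92), ([0.465, -0.418, 0.021], 0.47)]
bar call [([0.548, -0.021, -0.006], 0.71), ([0.593, 0.228, 0.006], 0.39)]
home call [([0.577, 0.236, 0.006], 0.68)]
home call [([0.596, 0.228, 0.002], 0.72)]
notch call [([0.58, 0.234, 0.01], 0.87), ([0.692, -0.166, 0.066], 0.72)]
notch call [([0.511, 0.239, 0.01], 0.71), ([0.708, -0.193, 0.0], 0.36)]
top {'fovy': 56.974070415
[... 950 characters left out ...]
)]
{'clock': 1.3, 'joint_pos': array([-1.43559759e+00,  3.13208180e-01,  4.61054337e-02,  1.30359415e+00,
        4.66821827e-06,  1.43121985e+00]), 'qvel': array([ 0.00063263,  0.00051251, -0.00119555, -0.00035687, -0.00021008,
       -0.00049613]), 'tau': array([ 5.64008715e-04, -4.80473506e+01,  2.98808706e+01,  4.73457858e-04,
       -1.90379515e-04, -6.70924095e-06]), 'tcp_pos': array([ 0.15602648, -0.5534743 ,  0.23132075]), 'orientation': array([4.97216516e-05, 9.90577157e-01, 1.36955808e-01, 2.22528033e-06]), 'wrist_force': array([-0.21449786, -0.33878593,  0.98032147]), 'ft_torque': array([ 0.00552712, -0.00064939, -0.02030119]), 'grip_force': 0.0, 'finger_gap': 0.08534036189282994}
```

View pictures.

View pics/top0.png

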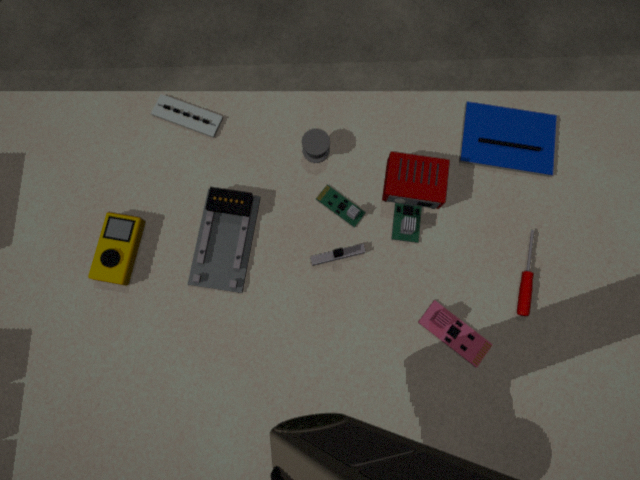

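View pics/side0.png

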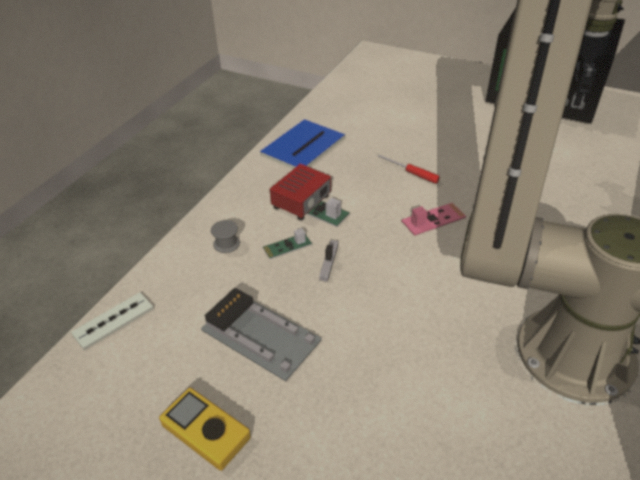

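Run:
```python
import cv2
i=cv2.imread('pics/top0.png')
a=cv2.resize(i[140:270,300:460],(800,650),interpolation=cv2.INTER_CUBIC)[:600];cv2.imwrite('pics/c1.png',a)
b=cv2.resize(i[180:300,180:270],(450,600),interpolation=cv2.INTER_CUBIC);cv2.imwrite('pics/c2.png',b)
```

```text
(no output)
```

View pics/c1.png

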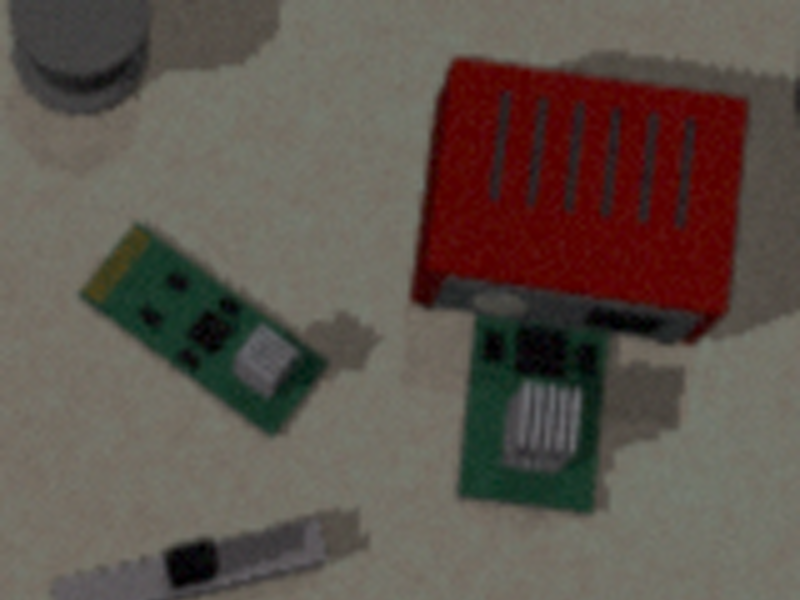

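View pics/c2.png

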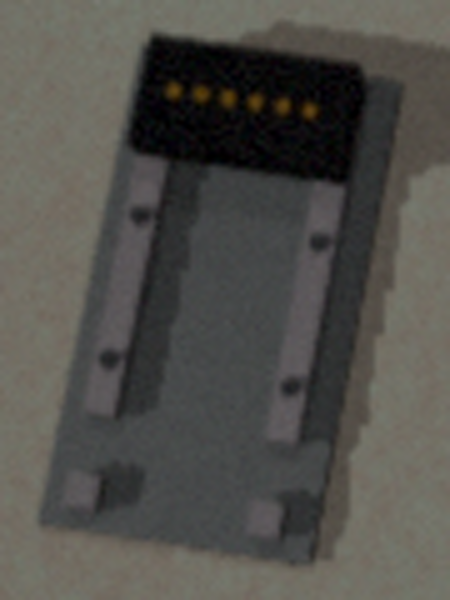

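```bash
cat >> h.py <<'E'
def fit2(M,W):
    M=np.array(M,float);W=np.array(W)[:,:2];m=M.mean(0);w=W.mean(0);a=(M-m);b=(W-w)
    t=np.arctan2((a[:,0]*b[:,1]-a[:,1]*b[:,0]).sum(),(a*b).sum());c,s=np.cos(t),np.sin(t);R=np.array([[c,-s],[s,c]])
    return w-R@m,np.degrees(t),(a@R.T-b)
E
python3 - <<'E'
from h import *
p=env.read_camera('top')
c1=lambda l:[(300+(u+.5)/5-.5,140+(v+.5)/5-.5) for u,v in l]
c2=lambda l:[(180+(u+.5)/5-.5,180+(v+.5)/5-.5) for u,v in l]
W=lambda uv,z:unproj(p,uv,z)
def show(n,r): print(n,np.round(r[0],4),round(r[1],2),np.round(r[2]*1e3,1).tolist())
show('trafo',fit2([[.05,.065],[.05,-.065],[-.05,-.065],[-.05,.065]],W(c1([(452,58),(748,100),(728,312),(435,278)]),.064)))
show('board',fit2([[-.075,.03],[-.075,-.03],[0.0,-.03],[0,.03]],np.r_[W(c1([(460,498),(593,513),(608,340),(474,320)]),.006)]))
b=W(c1([(460,498),(593,513),(608,340),(474,320)]),.006);print(np.round(b,4),[np.degrees(np.arctan2(*(x)[1::-1])) for x in(b[2]-b[1],b[3]-b[0],b[0]-b[1])])
print('sink',W(c1([(525,380),(582,388),(577,455),(517,450)]),.046).round(4),W(c1([(550,418)]),.046).round(4))
show('blk',fit2([[.033,.047],[.033,-.047],[-.018,-.047],[-.018,.047]],W(c2([(150,37),(362,68),(348,180),(132,155)]),.04)))
b=np.r_[W(c2([(40,522),(310,562),(400,85)]),.008),W(c2([(86,412),(117,416),(268,438),(297,442),(64,502),(97,508),(246,532),(279,535)]),.02)]
show('fix',fit2([[-.183,.06],[-.183,-.06],[.037,-.06],[-.134,.047],[-.134,.033],[-.134,-.033],[-.134,-.047],[-.175,.047],[-.175,.033],[-.175,-.033],[-.175,-.047]],b))
i=p['pixels'][...,::-1];cv2.imwrite('pics/c3.png',cv2.resize(i[230:280,300:380],(800,500),interpolation=cv2.INTER_CUBIC))
m=env.regions_of('bar',p)
for r in m[:2]:
    y,x=np.nonzero(r['mask']);print(r['confidence'],cv2.minAreaRect(np.c_[x,y].astype(np.float32)))
E
```

```text
trafo [ 0.704  -0.1925] -7.79 [[-0.3, 0.4], [1.8, -1.0], [-1.9, -2.3], [0.4, 2.9]]
board [ 0.6536 -0.1805] -7.44 [[3.6, 0.3], [2.7, -0.7], [-2.3, 0.4], [-4.0, 0.0]]
[[ 0.5795 -0.1413  0.006 ]
 [ 0.5726 -0.1998  0.006 ]
 [ 0.6519 -0.2106  0.006 ]
 [ 0.6614 -0.1508  0.006 ]] [np.float64(-7.764603919184373), np.float64(-6.590253694287006), np.float64(83.2507937401764)]
sink [[ 0.6227 -0.1642  0.046 ]
 [ 0.6191 -0.1885  0.046 ]
 [ 0.5896 -0.1849  0.046 ]
 [ 0.5919 -0.1595  0.046 ]] [[ 0.6059 -0.1742  0.046 ]]
blk [0.6495 0.2154] -7.29 [[-2.0, -0.8], [0.5, -0.8], [0.5, 1.1], [1.0, 0.5]]
fix [0.6533 0.2168] -8.86 [[0.4, 0.8], [-0.6, -0.6], [2.6, -1.1], [0.7, 1.0], [0.3, 0.6], [-0.1, 0.7], [-0.5, -0.6], [-1.0, 0.0], [-0.5, 0.4], [-0.3, -0.8], [-1.1, -0.5]]
0.63 ((337.79412841796875, 253.67648315429688), (9.943960189819336, 54.085445404052734), 75.96376037597656)
```

View pics/c3.png

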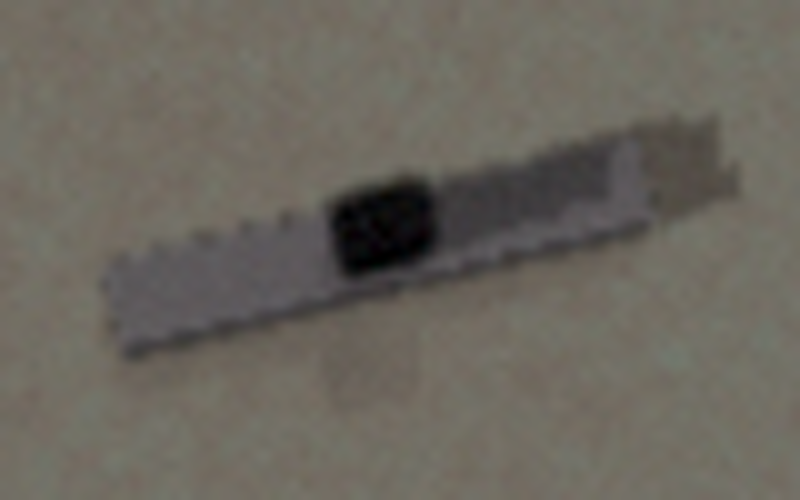

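Candidates in the top view: the green board under the transformer (406,222), the small loose green board (340,206) and the pink board (455,332). Crop c1 shows the one at (406,222) is the wider green board and lies under the transformer, so I choose that one.

```bash
cat >> h.py <<'E'
def go(x,y,z,yaw):
    "shift/turn in tool axes from the present pose; yaw = world direction of tool x, deg"
    from scipy.spatial.transform import Rotation as Ro
    s=env.get_state();q=s['orientation'];R=Ro.from_quat(np.r_[q[1:],q[0]]);a=np.radians(yaw)
    T=Ro.from_matrix(np.array([[np.cos(a),np.sin(a),0],[np.sin(a),-np.cos(a),0],[0,0,-1]]))
    d=R.inv().apply(np.array([x,y,z])-s['tcp_pos'])*1e3
    print('t',round(s['clock'],2),'tcp',s['tcp_pos'].round(4),'shift',d.round(1),'turn',(np.degrees((R.inv()*T).as_rotvec())/10).round(3),'F',s['wrist_force'].round(1),'gap',round(s['finger_gap'],4),'grip',round(s['grip_force'],1))
E
python3 - <<'E'
from h import *
go(.6058,-.1743,.10,-7.3)
p=env.read_camera('top')
W=lambda l,z:unproj(p,[(300+(u+.5)/10-.5,230+(v+.5)/10-.5) for u,v in l],z)
print(W([(332,198),(430,183),(437,252),(348,275)],.048).mean(0))
r=fit2([[.01,.06],[-.01,.06],[-.01,-.06],[.01,-.06]],W([(103,258),(125,348),(648,222),(622,132)],.016));print(r)
E
```

```text
t 1.4 tcp [ 0.156  -0.5535  0.2313] shift [ 535.8 -242.9  131.3] turn [0.    0.    2.304] F [ 0.4  0.2 -0.3] gap 0.0851 grip 0.0
[ 0.54290293 -0.02074416  0.048     ]
(array([ 0.54588638, -0.01980466]), np.float64(13.62313770950072), array([[-0.00053471,  0.00148291],
       [-0.00022516,  0.00154417],
       [ 0.00065873, -0.00128161],
       [ 0.00010114, -0.00174547]]))
```

Call:
move_arm:
  targets:
    - [[536,-243,110],[0,0,2.3],-1]
    - [[536,-243,110],[0,0,2.3],-1]
    - [[536,-243,110],[0,0,2.3],-1]
    - [[536,-243,110],[0,0,2.3],-1]
    - [[536,-243,110],[0,0,2.3],-1]
  squeeze: 40

```text
clock: 2.08
tcp_pos: [0.3884, -0.3578, 0.1748]
orientation: [0.0, 0.998, -0.063, 0.0]
wrist_force: [0.8, -1.1, 0.1]
finger_gap: 0.0857
grip_force: 0.0
```

```bash
python3 -c "
from h import *
go(.6058,-.1743,.10,-7.3)"
```

```text
t 2.08 tcp [ 0.3884 -0.3578  0.1748] shift [ 192.4 -209.6   74.8] turn [ 0.005 -0.005  0.002] F [ 0.8 -1.1  0.1] gap 0.0857 grip 0.0
```

Call:
move_arm:
  targets:
    - [[192,-210,75],[0,0,0],-1]
    - [[192,-210,75],[0,0,0],-1]
    - [[192,-210,75],[0,0,0],-1]
    - [[192,-210,75],[0,0,0],-1]
    - [[192,-210,75],[0,0,0],-1]

```text
clock: 2.7
tcp_pos: [0.6055, -0.1728, 0.099]
orientation: [-0.0, 0.998, -0.062, -0.0]
wrist_force: [0.1, -0.8, 0.2]
finger_gap: 0.0855
grip_force: 0.0
```

Run:
```python
from h import *
p=env.read_camera('side');save(p,'s1');go(.6058,-.1743,.014,-7.3)
u=proj(p,[[.6058,-.1743,.046]])[0];print(u)
x,y=u.astype(int);cv2.imwrite('pics/s1c.png',cv2.resize(p['pixels'][y-60:y+40,x-80:x+80,::-1],(800,500),interpolation=cv2.INTER_CUBIC))
```

```text
t 2.75 tcp [ 0.6082 -0.1696  0.0975] shift [-1.9  5.2 83.5] turn [-0.015 -0.005  0.033] F [ 3.2  1.7 -1.1] gap 0.0855 grip 0.0
[333.45503744 202.20286454]
```

View pics/s1c.png

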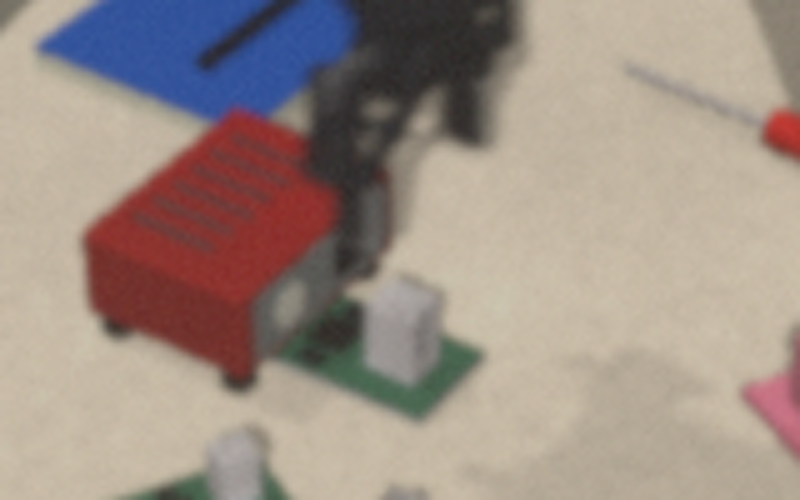

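Call:
move_arm:
  targets:
    - [[0,0,0],[0,0,0],-1]
    - [[0,0,45],[0,0,0],-1]
    - [[0,0,84],[0,0,0],-1]
    - [[0,0,84],[0,0,0],-1]
    - [[0,0,84],[0,0,0],-1]

```text
clock: 3.38
tcp_pos: [0.6044, -0.1762, 0.0176]
orientation: [0.0, 0.998, -0.064, 0.001]
wrist_force: [0.2, 0.3, 1.3]
finger_gap: 0.0853
grip_force: 0.0
```

```bash
python3 -c "
from h import *
go(.6058,-.1743,.014,-7.3)"
```

```text
t 3.38 tcp [ 0.6044 -0.1762  0.0176] shift [ 1.2 -2.   3.6] turn [ 0.004 -0.009 -0.003] F [0.2 0.3 1.3] gap 0.0853 grip 0.0
```

Call:
move_arm:
  targets:
    - [[1,-2,2],[0,0,0],-0.2]
    - [[1,-2,2],[0,0,0],0.2]
    - [[1,-2,2],[0,0,0],0.6]
    - [[1,-2,2],[0,0,0],1]
    - [[1,-2,2],[0,0,0],1]

```text
clock: 4.0
tcp_pos: [0.6057, -0.1733, 0.0146]
orientation: [0.0, 0.998, -0.063, 0.001]
wrist_force: [-0.4, 0.0, 4.4]
finger_gap: 0.0237
grip_force: 41.1
```

Call:
move_arm:
  targets:
    - [[0,0,0],[0,0,0],1]
    - [[0,0,0],[0,0,0],1]

```text
clock: 4.25
tcp_pos: [0.6057, -0.1733, 0.0146]
orientation: [0.0, 0.998, -0.063, 0.001]
wrist_force: [-1.2, -0.0, 5.9]
finger_gap: 0.0236
grip_force: 41.2
```

Run:
```python
from h import *
go(.6058,-.1743,.014,-7.3)
```

```text
t 4.25 tcp [ 0.6057 -0.1733  0.0146] shift [0.2 1.  0.6] turn [ 0.003 -0.007  0.005] F [-1.2 -0.   5.9] gap 0.0236 grip 41.2
```

Call:
move_arm:
  targets:
    - [[-10,0,0],[0,0,0],1]
    - [[-35,0,0],[0,0,0],1]
    - [[-65,0,0],[0,0,0],1]
    - [[-95,0,0],[0,0,0],1]
    - [[-110,0,0],[0,0,0],1]
  squeeze: 60

```text
clock: 4.88
tcp_pos: [0.4958, -0.1593, 0.0147]
orientation: [0.0, 0.998, -0.063, 0.001]
wrist_force: [2.5, -0.6, 1.5]
finger_gap: 0.0234
grip_force: 59.1
```

Call:
move_arm:
  targets:
    - [[0,0,0],[0,0,0],1]
    - [[0,0,-30],[0,0,0],1]
    - [[0,0,-80],[0,0,0],1]
    - [[0,0,-80],[0,0,0],1]

```text
clock: 5.38
tcp_pos: [0.4975, -0.16, 0.0966]
orientation: [0.001, 0.998, -0.063, 0.002]
wrist_force: [-0.2, -0.9, -2.4]
finger_gap: 0.023
grip_force: 59.2
```

Run:
```python
from h import *
a=np.radians(-8.5)
# provisional drop: board origin 60 mm short of home
F=np.array([.6528,.2168]);R=np.array([[np.cos(a),-np.sin(a)],[np.sin(a),np.cos(a)]])
t=F+R@[-58-60-45,0]*np.array(1e-3) if 0 else F+R@np.array([-.163,0]);print(t)
go(*t,.10,-8.5)
p=env.read_camera('top');save(p,'t2')
q=env.read_camera('side')
for P in(p,q):
  print([(np.round(r['centre'],4).tolist(),round(r['confidence'],2)) for r in env.landmark_of('fixture',P)[:2]+env.landmark_of('transformer',P)[:1]])
i=p['pixels'][...,::-1];cv2.imwrite('pics/t2c.png',cv2.resize(i[130:290,180:460],(800,457),interpolation=cv2.INTER_CUBIC))
```

```text
[0.49159041 0.24089293]
t 5.38 tcp [ 0.4975 -0.16    0.0966] shift [ -56.5 -396.9   -4.4] turn [ 0.01  -0.027  0.125] F [-0.2 -0.9 -2.4] gap 0.023 grip 59.2
[([0.6515, 0.221, -0.0011], 0.82), ([0.6009, 0.2298, 0.0102], 0.71), ([0.7082, -0.1935, -0.0017], 0.55)]
[([0.6535, 0.2181, 0.0012], 0.63), ([0.7082, -0.1902, 0.0004], 0.65)]
```

View pics/t2c.png

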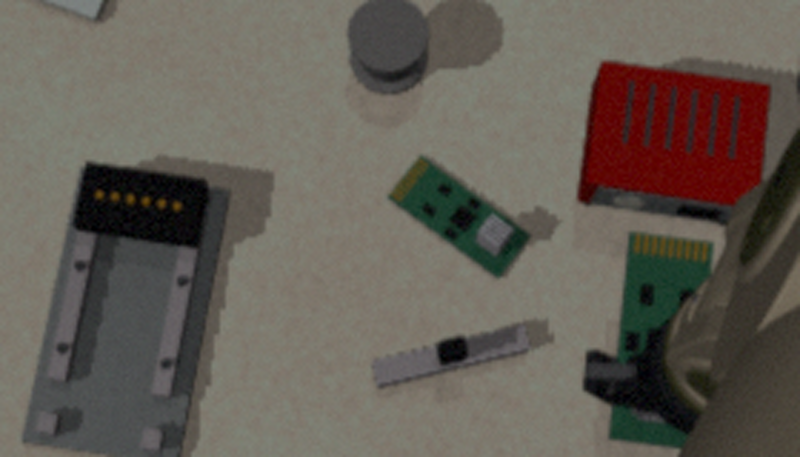

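```bash
cat >> h.py <<'E'
from scipy.optimize import minimize
def box(x0,x1,y0,y1,z): 
    c=[(x0,y0),(x1,y0),(x1,y1),(x0,y1)];return [((*c[i],z),(*c[(i+1)%4],z)) for i in range(4)]
FIX=box(-.183,.037,-.06,.06,.008)+[e for s in(1,-1) for a,b in((-.175,-.16),(-.134,-.018)) for e in box(a,b,min(s*.033,s*.047),max(s*.033,s*.047),.02)]+box(-.018,.033,-.047,.047,.04)
def edgefit(ps,segs,x0,n=40):
    "pose (x,y,yaw deg) maximising image gradient across projected model edges"
    P=[];
    for p in ps:
        g=cv2.GaussianBlur(cv2.cvtColor(p['pixels'],cv2.COLOR_RGB2GRAY).astype(np.float32),(0,0),1.2)
        P.append((p,cv2.Sobel(g,cv2.CV_32F,1,0),cv2.Sobel(g,cv2.CV_32F,0,1)))
    A=np.array([s[0] for s in segs]);B=np.array([s[1] for s in segs]);t=np.linspace(.04,.96,n)[None,:,None]
    pts=A[:,None]*(1-t)+B[:,None]*t
    def cost(v):
        a=np.radians(v[2]*1.);c,s=np.cos(a),np.sin(a);R=np.array([[c,-s,0],[s,c,0],[0,0,1]]);o=np.array([v[0]/1e3,v[1]/1e3,0]);tot=0
        for p,gx,gy in P:
            u=proj(p,(pts.reshape(-1,3)@R.T+o)).reshape(pts.shape[0],n,2).astype(np.float32)
            d=u[:,-1]-u[:,0];L=np.linalg.norm(d,axis=1);nn=np.c_[-d[:,1],d[:,0]]/L[:,None]
            ex=cv2.remap(gx,u[...,0],u[...,1],1);ey=cv2.remap(gy,u[...,0],u[...,1],1)
            tot-=(np.minimum(np.abs(ex*nn[:,None,0]+ey*nn[:,None,1]),60).mean(1)*L).sum()/L.sum()
        return tot
    best=min((minimize(cost,[x0[0]*1e3+i,x0[1]*1e3+j,x0[2]+k],method='Nelder-Mead',options=dict(initial_simplex=None,xatol=.02,fatol=1e-3)) for i in(-3,0,3) for j in(-3,0,3) for k in(-1.5,1.5)),key=lambda r:r.fun)
    return best.x.round(2),round(best.fun,2)
E
python3 - <<'E'
from h import *
p=env.read_camera('top');q=env.read_camera('side')
for n,l in(('top',[p]),('side',[q]),('both',[p,q])): print(n,edgefit(l,FIX,(.652,.217,-8)))
go(.4916,.2409,.10,-8.3)
E
```

```text
top (array([652.24, 216.17,  -9.1 ]), np.float64(-52.03))
side (array([652.56, 216.68,  -9.04]), np.float64(-47.48))
both (array([652.38, 216.55,  -9.11]), np.float64(-99.37))
t 5.78 tcp [ 0.4951 -0.1588  0.0925] shift [ -54. -396.   -7.] turn [-0.004  0.014  0.104] F [-0.6 -0.4 -2.2] gap 0.0233 grip 59.2
```

Call:
move_arm:
  targets:
    - [[-8,-60,-7],[0,0,0],1]
    - [[-16,-120,-7],[0,0,0.1],1]
    - [[-25,-180,-7],[0,0,0.18],1]
    - [[-33,-240,-7],[0,0,0.18],1]
    - [[-41,-300,-7],[0,0,0.18],1]

```text
clock: 6.4
tcp_pos: [0.4868, 0.0493, 0.1005]
orientation: [-0.02, 0.999, -0.044, -0.0]
wrist_force: [0.4, -0.4, -2.7]
finger_gap: 0.0233
grip_force: 59.6
```

```bash
python3 -c "
from h import *
go(.4914,.2423,.085,-9.1)"
```

```text
t 6.4 tcp [0.4868 0.0493 0.1005] shift [ -12.3 -191.9   23.3] turn [-0.232  0.019  0.406] F [ 0.4 -0.4 -2.7] gap 0.0233 grip 59.6
```

Call:
move_arm:
  targets:
    - [[0,0,0],[0,0,0],1]
    - [[0,0,0],[0,0,0],1]
    - [[0,0,0],[0,0,0],1]

```text
clock: 6.78
tcp_pos: [0.4874, 0.0474, 0.1009]
orientation: [-0.02, 0.999, -0.046, 0.0]
wrist_force: [-0.9, -0.6, -1.7]
finger_gap: 0.0235
grip_force: 59.6
```

```bash
python3 -c "
from h import *
go(.4914,.2423,.085,-9.1)"
```

```text
t 6.78 tcp [0.4874 0.0474 0.1009] shift [ -13.7 -193.7   23.6] turn [-0.229  0.014  0.388] F [-0.9 -0.6 -1.7] gap 0.0235 grip 59.6
```

Call:
move_arm:
  targets:
    - [[-3,-42,4],[-0.05,0,0.08],1]
    - [[-6,-84,8],[-0.12,0,0.16],1]
    - [[-9,-126,12],[-0.23,0,0.24],1]
    - [[-12,-168,18],[-0.23,0.01,0.32],1]
    - [[-14,-194,22],[-0.23,0.01,0.39],1]

```text
clock: 7.4
tcp_pos: [0.4812, 0.0637, 0.0904]
orientation: [-0.027, 0.999, -0.033, -0.001]
wrist_force: [-0.1, 0.2, -2.9]
finger_gap: 0.0234
grip_force: 59.6
```

```bash
python3 -c "
from h import *
go(.4914,.2423,.085,-9.1)"
```

```text
t 7.4 tcp [0.4812 0.0637 0.0904] shift [  -1.7 -178.3   15. ] turn [-0.307  0.034  0.527] F [-0.1  0.2 -2.9] gap 0.0234 grip 59.6
```

```bash
python3 -c "
from h import *
print(env.get_state()['joint_pos'].round(3),env.get_state()['qvel'].round(3))"
```

```text
[-0.068  0.233 -0.427  0.915  0.054  3.141] [-0.1   -0.024 -0.078 -0.051  0.006  0.002]
```

Joint 6 is at its limit, so this board direction needs the opposite grip. I'll set the board down on free table, turn the gripper half round and grip it again.

```bash
python3 -c "
from h import *
go(.42,.075,.05,10)"
```

```text
t 7.4 tcp [0.4812 0.0637 0.0904] shift [-61.7  -5.   40.9] turn [-0.309 -0.017 -1.382] F [-0.1  0.2 -2.9] gap 0.0234 grip 59.6
```

Call:
move_arm:
  targets:
    - [[-20,-2,10],[-0.1,0,-0.5],1]
    - [[-40,-4,25],[-0.2,0,-1],1]
    - [[-62,-5,41],[-0.31,-0.02,-1.38],1]
    - [[-62,-5,41],[-0.31,-0.02,-1.38],1]
    - [[-62,-5,41],[-0.31,-0.02,-1.38],1]

```text
clock: 8.02
tcp_pos: [0.4214, 0.075, 0.0508]
orientation: [0.0, 0.996, 0.086, 0.001]
wrist_force: [0.5, -0.3, -1.3]
finger_gap: 0.0233
grip_force: 59.5
```

```bash
python3 -c "
from h import *
go(.42,.075,.0155,10)
print(env.get_state()['joint_pos'].round(3))"
```

```text
t 8.03 tcp [0.4214 0.075  0.0508] shift [-1.5 -0.2 35.3] turn [ 0.001 -0.011 -0.008] F [ 0.5 -0.3 -1.3] gap 0.0233 grip 59.5
[-0.012  0.179 -0.612  0.778  0.     2.957]
```

Call:
move_arm:
  targets:
    - [[0,0,20],[0,0,0],1]
    - [[0,0,32],[0,0,0],1]
    - [[0,0,36],[0,0,0],1]
    - [[0,0,36],[0,0,0],1]

```text
clock: 8.52
tcp_pos: [0.4207, 0.0752, 0.0147]
orientation: [0.0, 0.996, 0.087, 0.0]
wrist_force: [-0.9, -0.6, -1.6]
finger_gap: 0.0236
grip_force: 59.7
```

Call:
move_arm:
  targets:
    - [[0,0,0],[0,0,0],0.3]
    - [[0,0,0],[0,0,0],-0.3]
    - [[0,0,0],[0,0,0],-1]
    - [[0,0,-20],[0,0,0],-1]
    - [[0,0,-80],[0,0,0],-1]

```text
clock: 9.15
tcp_pos: [0.4173, 0.0753, 0.0927]
orientation: [-0.0, 0.996, 0.087, -0.003]
wrist_force: [0.6, -0.2, 0.3]
finger_gap: 0.0853
grip_force: 0.0
```

```bash
python3 -c "
from h import *
go(.42,.075,.1,-170)"
```

```text
t 9.15 tcp [0.4173 0.0753 0.0927] shift [ 2.6  0.8 -7.3] turn [-6.1e-02 -1.2e-02 -1.8e+01] F [ 0.6 -0.2  0.3] gap 0.0853 grip 0.0
```

Call:
move_arm:
  targets:
    - [[0,0,0],[0,0,-1.05],-1]
    - [[0,0,0],[0,0,-2.1],-1]
    - [[0,0,0],[0,0,-3.15],-1]
    - [[0,0,0],[0,0,-4.2],-1]
    - [[0,0,0],[0,0,-5.25],-1]

```text
clock: 9.78
tcp_pos: [0.4199, 0.0753, 0.0942]
orientation: [-0.0, 0.853, 0.521, -0.0]
wrist_force: [-0.4, 0.7, -0.3]
finger_gap: 0.0853
grip_force: 0.0
```

Call:
move_arm:
  targets:
    - [[0,0,0],[0,0,-1.05],-1]
    - [[0,0,0],[0,0,-2.1],-1]
    - [[0,0,0],[0,0,-3.15],-1]
    - [[0,0,0],[0,0,-4.2],-1]
    - [[0,0,0],[0,0,-5.25],-1]

```text
clock: 10.4
tcp_pos: [0.4199, 0.0754, 0.0942]
orientation: [-0.0, 0.535, 0.845, -0.0]
wrist_force: [-0.3, -0.9, 0.5]
finger_gap: 0.0855
grip_force: 0.0
```

Call:
move_arm:
  targets:
    - [[0,0,0],[0,0,-1.05],-1]
    - [[0,0,0],[0,0,-2.1],-1]
    - [[0,0,0],[0,0,-3.15],-1]
    - [[0,0,0],[0,0,-4.2],-1]
    - [[0,0,0],[0,0,-5.25],-1]

```text
clock: 11.02
tcp_pos: [0.4199, 0.0754, 0.0942]
orientation: [-0.0, 0.106, 0.994, 0.0]
wrist_force: [-0.5, 0.6, -0.4]
finger_gap: 0.0854
grip_force: 0.0
```

```bash
python3 -c "
from h import *
go(.4207,.0752,.05,-170)
print(env.get_state()['joint_pos'].round(3))"
```

```text
t 11.03 tcp [0.4199 0.0754 0.0942] shift [-0.8 -0.  44.2] turn [ 0.000e+00 -1.000e-03 -2.214e+00] F [-0.5  0.6 -0.4] gap 0.0854 grip 0.0
[-0.011  0.125 -0.55   0.895  0.     0.201]
```

Call:
move_arm:
  targets:
    - [[-1,0,0],[0,0,-1],-1]
    - [[-1,0,10],[0,0,-2],-1]
    - [[-1,0,45],[0,0,-2.2],-1]
    - [[-1,0,79],[0,0,-2.2],-1]
    - [[-1,0,79],[0,0,-2.2],-1]

```text
clock: 11.65
tcp_pos: [0.4183, 0.0751, 0.0134]
orientation: [-0.003, -0.083, 0.997, 0.0]
wrist_force: [-0.4, 0.4, 0.3]
finger_gap: 0.0853
grip_force: 0.0
```

Call:
move_arm:
  targets:
    - [[0,0,0],[0,0,0],0]
    - [[0,0,0],[0,0,0],0.5]
    - [[0,0,0],[0,0,0],1]
    - [[0,0,0],[0,0,0],1]
    - [[0,0,0],[0,0,0],1]
  squeeze: 60

```text
clock: 12.28
tcp_pos: [0.4218, 0.0752, 0.0161]
orientation: [0.001, -0.083, 0.997, -0.0]
wrist_force: [-0.3, 0.9, 5.9]
finger_gap: 0.0232
grip_force: 60.3
```

```bash
python3 -c "
from h import *
go(.4207,.0752,.1,-170)
print(env.get_state()['joint_pos'].round(3))"
```

```text
t 12.28 tcp [0.4218 0.0752 0.0161] shift [  0.9   0.2 -83.9] turn [-0.001  0.01  -0.049] F [-0.3  0.9  5.9] gap 0.0232 grip 60.3
[-0.012  0.229 -0.655  0.685  0.    -0.178]
```

Call:
move_arm:
  targets:
    - [[0,0,-25],[0,0,0],1]
    - [[0,0,-60],[0,0,0],1]
    - [[0,0,-70],[0,0,0],1]

```text
clock: 12.65
tcp_pos: [0.4222, 0.0751, 0.0869]
orientation: [0.002, -0.083, 0.997, -0.0]
wrist_force: [0.6, 0.6, -3.2]
finger_gap: 0.0232
grip_force: 59.2
```

```bash
python3 -c "
from h import *
go(.492,.2423,.085,170.9)"
```

```text
t 12.65 tcp [0.4222 0.0751 0.0869] shift [-96.5 153.3   2.1] turn [-0.     0.017  1.861] F [ 0.6  0.6 -3.2] gap 0.0232 grip 59.2
```

Call:
move_arm:
  targets:
    - [[-25,40,0],[0,0,0.5],1]
    - [[-50,80,0],[0,0,1],1]
    - [[-75,120,0],[0,0,1.5],1]
    - [[-96,153,2],[0,0,1.86],1]
    - [[-96,153,2],[0,0,1.86],1]

```text
clock: 13.28
tcp_pos: [0.4907, 0.244, 0.0817]
orientation: [-0.0, 0.078, 0.997, 0.0]
wrist_force: [-1.1, -1.2, -2.4]
finger_gap: 0.0229
grip_force: 59.8
```

Call:
move_arm:
  targets:
    - [[0,0,20],[0,0,0],1]
    - [[0,0,32],[0,0,0],1]
    - [[0,0,32],[0,0,0],1]
    - [[0,0,32],[0,0,0],1]

```text
clock: 13.78
tcp_pos: [0.4904, 0.2415, 0.0514]
orientation: [-0.0, 0.08, 0.997, 0.0]
wrist_force: [0.3, 0.4, -2.6]
finger_gap: 0.0234
grip_force: 59.8
```

Run:
```python
from h import *
p=env.read_camera('top');q=env.read_camera('side')
go(.492,.2423,.024,170.9)
s=env.get_state();zb=s['tcp_pos'][2]-.0161;print('underside',zb)
a=np.radians(-9.1)
g=s['tcp_pos'][:2]+.045*np.array([np.cos(a),np.sin(a)])
B=box(-.075,.075,-.03,.03,zb+.006)
for n,l in(('top',[p]),('side',[q]),('both',[p,q])): print(n,edgefit(l,B,(*g,-9.1)))
print('expected',g)
i=p['pixels'][...,::-1];j=q['pixels'][...,::-1]
cv2.imwrite('pics/f1.png',np.hstack([cv2.resize(i[170:310,170:280],(400,509)),cv2.resize(j[275:385,190:330],(400,314)) [:314].copy() if 0 else cv2.copyMakeBorder(cv2.resize(j[275:385,190:330],(400,314)),0,195,0,0,cv2.BORDER_CONSTANT)]))
```

```text
t 13.88 tcp [0.4908 0.2418 0.0518] shift [-1.1  0.7 27.8] turn [ 0.003  0.005 -0.001] F [-0.3 -0.3 -2. ] gap 0.0234 grip 59.8
underside 0.035694613823497895
top (array([553.84, 227.32,  -7.87]), np.float64(-40.83))
side (array([524.09, 233.61,  -9.  ]), np.float64(-41.37))
both (array([534.51, 231.68,  -9.33]), np.float64(-75.52))
expected [0.53526242 0.23469797]
```

View pics/f1.png

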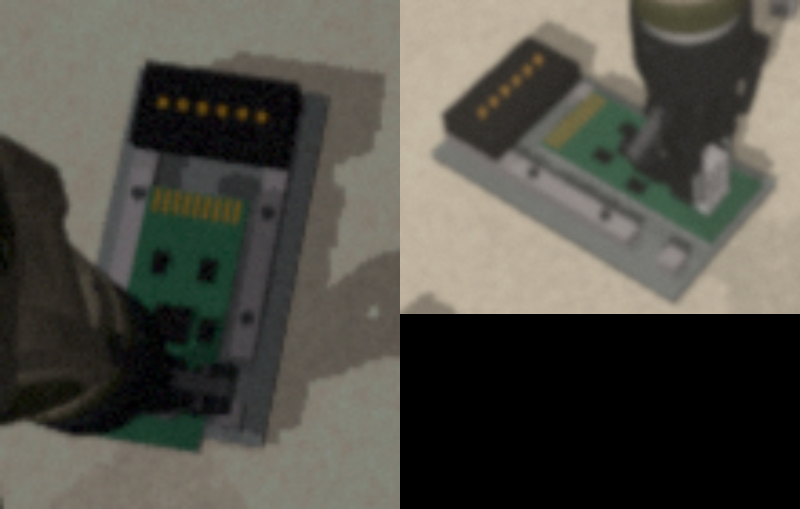

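Run:
```python
from h import *
p=env.read_camera('top');q=env.read_camera('side')
z=env.get_state()['tcp_pos'][2]-.0161+.006
a=np.radians(-9.1);R=np.array([[np.cos(a),-np.sin(a)],[np.sin(a),np.cos(a)]]);F=np.array([.6524,.2165])
def colmask(P):
    h=cv2.cvtColor(P['pixels'],cv2.COLOR_RGB2HSV);return (cv2.inRange(h,(55,90,30),(90,255,255))>0)
for n,P in(('top',p),('side',q)):
    m=colmask(P);v,u=np.nonzero(m);w=unproj(P,np.c_[u,v],z)[:,:2];f=(w-F)@R*1e3
    k=(f[:,0]>-210)&(f[:,0]<-20)&(abs(f[:,1])<45);f=f[k]
    print(n,len(f),f.min(0),f.max(0))
    for x in range(-195,-40,10):
        s=f[(abs(f[:,0]-x)<5),1]
        if len(s)>5: print(x,np.percentile(s,[2,98]).round(1),end=';')
    print()
```

```text
top 938 [-191.69424297  -30.85709709] [-44.48797166  28.4653042 ]
-195 [-22.9  20.1];-185 [-28.   17.5];-175 [-28.9   4.7];-145 [-27.8 -12. ];-135 [-29.2  -0. ];-125 [-29.1 -12.3];-115 [-29.1  20.1];-105 [-28.7  26.7];-95 [-29.5  27.3];-85 [-28.8  27.6];-75 [-28.9  27.1];-65 [-28.5  26.5];-55 [-30.4  27.8];
side 14 [-107.73338069  -24.25223462] [-62.34253832  24.30751931]
-75 [-20.   20.7];
```

Call:
move_arm:
  targets:
    - [[0,0.8,0],[0,0,0],1]
    - [[0,0.8,12],[0,0,0],1]
    - [[0,0.8,20],[0,0,0],1]
    - [[0,0.8,25],[0,0,0],1]
    - [[0,0.8,28],[0,0,0],1]

```text
clock: 14.6
tcp_pos: [0.4897, 0.2425, 0.0241]
orientation: [-0.001, 0.079, 0.997, -0.0]
wrist_force: [-11.8, -3.2, 29.2]
finger_gap: 0.0228
grip_force: 63.9
```

Call:
move_arm:
  targets:
    - [[0,0,0],[0,0,0],1]
    - [[0,0,0],[0,0,0],1]

```text
clock: 14.85
tcp_pos: [0.4897, 0.2425, 0.0241]
orientation: [-0.0, 0.079, 0.997, -0.0]
wrist_force: [-5.2, -2.1, 9.6]
finger_gap: 0.0229
grip_force: 61.4
```

Call:
move_arm:
  targets:
    - [[-10,0,-0.3],[0,0,0],1]
    - [[-22,0,-0.3],[0,0,0],1]
    - [[-34,0,-0.3],[0,0,0],1]
    - [[-46,0,-0.3],[0,0,0],1]
    - [[-55,0,-0.3],[0,0,0],1]

```text
clock: 15.48
tcp_pos: [0.5447, 0.2343, 0.0242]
orientation: [-0.0, 0.079, 0.997, 0.0]
wrist_force: [-7.0, 0.5, 7.7]
finger_gap: 0.0229
grip_force: 61.1
```

Call:
move_arm:
  targets:
    - [[-2,0,0],[0,0,0],1]
    - [[-4,0,0],[0,0,0],1]
    - [[-4,0,0],[0,0,0],1]

```text
clock: 15.85
tcp_pos: [0.5485, 0.2337, 0.0242]
orientation: [-0.0, 0.079, 0.997, 0.0]
wrist_force: [-4.5, 0.9, 8.0]
finger_gap: 0.023
grip_force: 61.0
```

```bash
cat >> h.py <<'E'
def fx(w):
    a=np.radians(-9.1);R=np.array([[np.cos(a),-np.sin(a)],[np.sin(a),np.cos(a)]]);return (np.array(w)[...,:2]-[.6524,.2165])@R*1e3
E
python3 - <<'E'
from h import *
s=env.get_state();print(fx(s['tcp_pos']),s['wrist_force'],s['tcp_pos'][2])
E
```

```text
[-105.27736036    0.50725972] [-4.49935934  0.90715178  8.03608315] 0.02415701618989831
```

Call:
move_arm:
  targets:
    - [[-1,0,0],[0,0,0],1]
    - [[-2,0,0],[0,0,0],1]
    - [[-3,0,0],[0,0,0],1]
    - [[-3,0,0],[0,0,0],1]

```text
clock: 16.35
tcp_pos: [0.5502, 0.2334, 0.0241]
orientation: [-0.001, 0.079, 0.997, 0.0]
wrist_force: [-9.0, 2.2, 9.1]
finger_gap: 0.0225
grip_force: 61.4
```

Call:
move_arm:
  targets:
    - [[-1,0,0],[0,0,0],1]
    - [[-2,0,0],[0,0,0],1]
    - [[-3,0,0],[0,0,0],1]
    - [[-3,0,0],[0,0,0],1]

```text
clock: 16.85
tcp_pos: [0.5502, 0.2333, 0.0241]
orientation: [-0.004, 0.078, 0.997, 0.0]
wrist_force: [-15.7, 4.1, 15.7]
finger_gap: 0.0231
grip_force: 62.3
```

Call:
move_arm:
  targets:
    - [[3,0,0],[0,0,0],1]
    - [[3,0,0],[0,0,0],0.5]
    - [[3,0,0],[0,0,0],0]
    - [[3,0,0],[0,0,0],-1]
    - [[3,0,0],[0,0,0],-1]

```text
clock: 17.48
tcp_pos: [0.552, 0.2328, 0.0232]
orientation: [0.0, 0.079, 0.997, 0.0]
wrist_force: [0.0, 0.5, 0.4]
finger_gap: 0.0763
grip_force: 0.0
```

Call:
move_arm:
  targets:
    - [[0,0,-20],[0,0,0],-1]
    - [[0,0,-60],[0,0,0],-1]
    - [[0,0,-90],[0,0,0],-1]

```text
clock: 17.85
tcp_pos: [0.5522, 0.2329, 0.1147]
orientation: [0.0, 0.079, 0.997, 0.0]
wrist_force: [0.9, 1.1, -0.7]
finger_gap: 0.0853
grip_force: 0.0
```

Run:
```python
from h import *
p=env.read_camera('top');q=env.read_camera('side')
BAR=box(-.01,.01,-.06,.06,.016)+box(-.007,.007,-.01,.01,.048)
for n,l in(('top',[p]),('side',[q]),('both',[p,q])): print(n,edgefit(l,BAR,(.5455,-.020,13.6)))
s=env.get_state();print(s['joint_pos'].round(3));go(.5455,-.02,.1,193.6-180)
```

```text
top (array([542.37, -20.19,  13.79]), np.float64(-51.62))
side (array([541.59, -12.44,  14.55]), np.float64(-52.71))
both (array([543.07, -21.11,  13.82]), np.float64(-102.43))
[ 0.265  0.413 -0.093  1.057  0.     0.424]
t 17.95 tcp [0.5544 0.2335 0.1173] shift [ -31.2 -251.8   16.8] turn [ 5.300e-02 -1.200e-02  1.573e+01] F [-0.6  0.1 -0. ] gap 0.0856 grip 0.0
```

```bash
python3 -c "
from h import *
go(.543,-.0208,.1,-166.2)"
```

```text
t 17.95 tcp [0.5544 0.2335 0.1173] shift [ -28.8 -253.    16.7] turn [ 0.009  0.038 -2.29 ] F [-0.6  0.1 -0. ] gap 0.0856 grip 0.0
```

Call:
move_arm:
  targets:
    - [[-6,-52,3],[0,0,-0.5],-1]
    - [[-12,-104,6],[0,0,-1],-1]
    - [[-18,-156,9],[0,0,-1.5],-1]
    - [[-24,-208,12],[0,0,-2],-1]
    - [[-29,-253,15],[0,0,-2.29],-1]

```text
clock: 18.58
tcp_pos: [0.5398, -0.0234, 0.0975]
orientation: [-0.001, -0.121, 0.993, 0.0]
wrist_force: [0.2, 0.8, 0.3]
finger_gap: 0.0852
grip_force: 0.0
```

Call:
move_arm:
  targets:
    - [[0,0,0],[0,0,0],-1]
    - [[0,0,0],[0,0,0],-1]

```text
clock: 18.82
tcp_pos: [0.5399, -0.0214, 0.0978]
orientation: [-0.001, -0.12, 0.993, 0.0]
wrist_force: [-0.0, -0.2, 0.5]
finger_gap: 0.0856
grip_force: 0.0
```

```bash
python3 -c "
from h import *
go(.543,-.0208,.021,-166.2)
q=env.read_camera('side')
print([(np.round(r['centre'],4).tolist(),round(r['confidence'],2)) for r in env.landmark_of('bar',q)[:2]])
i=q['pixels'][...,::-1];cv2.imwrite('pics/b1.png',cv2.resize(i[200:300,270:390],(600,500),interpolation=cv2.INTER_CUBIC))
"
```

```text
t 18.82 tcp [ 0.5399 -0.0214  0.0978] shift [-3.2 -0.2 76.8] turn [ 0.005 -0.006 -0.005] F [-0.  -0.2  0.5] gap 0.0856 grip 0.0
[([0.5496, -0.0244, -0.0014], 0.68)]
```

View pics/b1.png

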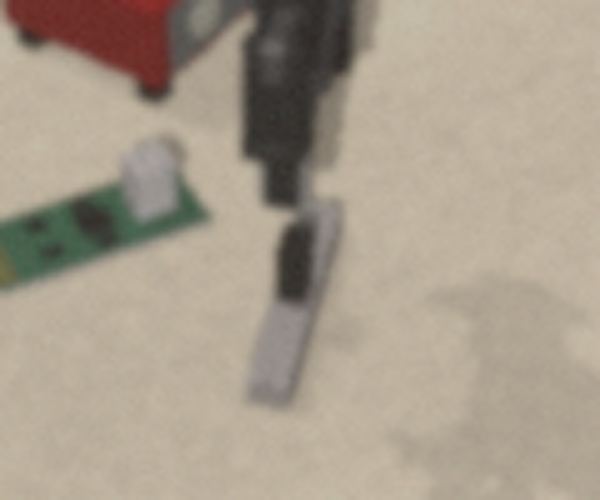

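Call:
move_arm:
  targets:
    - [[-3.5,0,20],[0,0,0],-1]
    - [[-3.5,0,55],[0,0,0],-1]
    - [[-3.5,0,76],[0,0,0],-1]
    - [[-3.5,0,76],[0,0,0],-1]
    - [[-3.5,0,76],[0,0,0],0]

```text
clock: 19.55
tcp_pos: [0.5443, -0.02, 0.0231]
orientation: [0.0, -0.121, 0.993, -0.0]
wrist_force: [0.6, -0.9, -0.0]
finger_gap: 0.0698
grip_force: 0.0
```

Call:
move_arm:
  targets:
    - [[0,0,0],[0,0,0],0.4]
    - [[0,0,0],[0,0,0],0.7]
    - [[0,0,0],[0,0,0],1]
    - [[0,0,0],[0,0,0],1]

```text
clock: 20.05
tcp_pos: [0.5445, -0.0209, 0.0233]
orientation: [0.001, -0.12, 0.993, -0.0]
wrist_force: [-0.3, 0.3, 6.3]
finger_gap: 0.019
grip_force: 59.4
```

Call:
move_arm:
  targets:
    - [[0,0,-25],[0,0,0],1]
    - [[0,0,-60],[0,0,0],1]
    - [[0,0,-80],[0,0,0],1]
    - [[0,0,-80],[0,0,0],1]

```text
clock: 20.55
tcp_pos: [0.5446, -0.0209, 0.1035]
orientation: [0.001, -0.12, 0.993, -0.0]
wrist_force: [0.2, 0.0, -1.9]
finger_gap: 0.019
grip_force: 58.9
```

```bash
python3 -c "
from h import *
go(.5073,.2398,.1,170.9)"
```

```text
t 20.55 tcp [ 0.5446 -0.0209  0.1035] shift [-26.  262.1   3.3] turn [-0.004  0.013  2.29 ] F [ 0.2  0.  -1.9] gap 0.019 grip 58.9
```

Call:
move_arm:
  targets:
    - [[-5,52,1],[0,0,0.5],1]
    - [[-10,105,2],[0,0,1],1]
    - [[-16,157,3],[0,0,1.5],1]
    - [[-21,210,3],[0,0,2],1]
    - [[-26,262,3],[0,0,2.29],1]

```text
clock: 21.18
tcp_pos: [0.5049, 0.2412, 0.0975]
orientation: [-0.001, 0.08, 0.997, -0.001]
wrist_force: [0.9, 0.2, -2.0]
finger_gap: 0.0189
grip_force: 59.2
```

Call:
move_arm:
  targets:
    - [[0,0,0],[0,0,0],1]
    - [[0,0,15],[0,0,0],1]
    - [[0,0,25],[0,0,0],1]
    - [[0,0,25],[0,0,0],1]
    - [[0,0,25],[0,0,0],1]

```text
clock: 21.8
tcp_pos: [0.5067, 0.2391, 0.0743]
orientation: [-0.0, 0.08, 0.997, -0.0]
wrist_force: [-0.7, 0.6, -2.5]
finger_gap: 0.0184
grip_force: 59.4
```

Run:
```python
from h import *
p=env.read_camera('top');q=env.read_camera('side')
s=env.get_state();go(.5073,.2398,.0313,170.9);print('tcp fix',fx(s['tcp_pos']))
z=s['tcp_pos'][2]-.0233
B=box(-.01,.01,-.06,.06,z+.016)
for n,l in(('top',[p]),('side',[q]),('both',[p,q])):
    r=edgefit(l,B,(*s['tcp_pos'][:2],-9.1));print(n,r,fx(r[0][:2]/1e3))
i=p['pixels'][...,::-1];j=q['pixels'][...,::-1]
u=proj(p,s['tcp_pos'])[0].astype(int);v=proj(q,s['tcp_pos'])[0].astype(int)
cv2.imwrite('pics/n1.png',np.hstack([cv2.resize(I[c[1]-60:c[1]+60,c[0]-40:c[0]+40],(400,600),interpolation=cv2.INTER_CUBIC) for I,c in((i,u),(j,v))]));print(u,v)
```

```text
t 21.9 tcp [0.507  0.2396 0.0748] shift [-0.3  0.3 43.5] turn [ 0.002  0.003 -0.004] F [-0.4 -0.  -1.2] gap 0.0188 grip 59.4
tcp fix [-147.25147713   -0.22952062]
top (array([474.9 , 227.49,  -5.81]), np.float64(-43.12)) [-177.00410786  -17.2213792 ]
side (array([505.3 , 246.26, -15.4 ]), np.float64(-43.49)) [-149.95535505    6.1203832 ]
both (array([511.47, 252.14,  -4.82]), np.float64(-71.59)) [-144.7929813    12.90221165]
[210 267] [287 328]
```

View pics/n1.png

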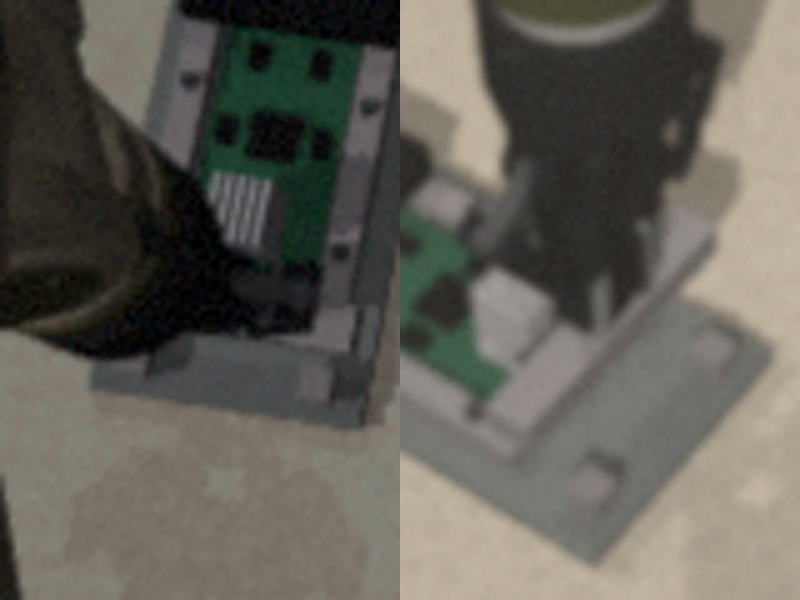

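Run:
```python
from h import *
p=env.read_camera('top');q=env.read_camera('side');s=env.get_state();z=s['tcp_pos'][2]-.0233+.016
print(fx(s['tcp_pos']),z)
u=proj(p,s['tcp_pos'])[0].astype(int);v=proj(q,s['tcp_pos'])[0].astype(int);print(u,v)
a=lambda l:[(170+(x+.5)/5-.5,207+(y+.5)/5-.5) for x,y in l]
b=lambda l:[(247+(x-400+.5)/5-.5,268+(y+.5)/5-.5) for x,y in l]
print('top',fx(unproj(p,a([(355,305),(354,349),(280,341)]),z)).round(1))
print('side',fx(unproj(q,b([(486,405),(518,440),(714,235),(672,203)]),z)).round(1))
```

```text
[-1.47369363e+02  2.35064852e-03] 0.06758756354191413
[210 267] [287 328]
top [[-136.7  -59. ]
 [-154.5  -62. ]
 [-156.   -31.7]]
side [[-135.9   59.1]
 [-155.7   64.7]
 [-157.5  -55.7]
 [-134.   -59.6]]
```

Call:
move_arm:
  targets:
    - [[0.7,-0.3,12],[0,0,0],1]
    - [[0.7,-0.3,25],[0,0,0],1]
    - [[0.7,-0.3,33],[0,0,0],1]
    - [[0.7,-0.3,38],[0,0,0],1]
    - [[0.7,-0.3,40],[0,0,0],1]

```text
clock: 22.62
tcp_pos: [0.5054, 0.2397, 0.0339]
orientation: [-0.0, 0.079, 0.997, -0.0]
wrist_force: [-0.7, -0.1, -2.5]
finger_gap: 0.0187
grip_force: 59.5
```

Call:
move_arm:
  targets:
    - [[0,0,2],[0,0,0],1]
    - [[0,0,3.5],[0,0,0],1]
    - [[0,0,3.5],[0,0,0],1]

```text
clock: 23.0
tcp_pos: [0.5059, 0.2399, 0.0313]
orientation: [0.0, 0.079, 0.997, 0.0]
wrist_force: [-0.2, 0.7, 0.0]
finger_gap: 0.0189
grip_force: 59.7
```

Call:
move_arm:
  targets:
    - [[0,0,0.8],[0,0,0],1]
    - [[0,0,0.8],[0,0,0],0.6]
    - [[0,0,0.8],[0,0,0],0.2]
    - [[0,0,0.8],[0,0,0],-0.3]
    - [[0,0,0.8],[0,0,0],-1]

```text
clock: 23.62
tcp_pos: [0.5057, 0.2398, 0.03]
orientation: [-0.0, 0.079, 0.997, -0.0]
wrist_force: [0.6, 0.2, -0.1]
finger_gap: 0.0692
grip_force: 0.0
```

Call:
move_arm:
  targets:
    - [[0,0,0],[0,0,0],-1]
    - [[0,0,-20],[0,0,0],-1]
    - [[0,0,-60],[0,0,0],-1]
    - [[0,0,-110],[0,0,0],-1]
    - [[60,0,-150],[0,0,0],-1]

```text
clock: 24.25
tcp_pos: [0.4576, 0.2482, 0.1771]
orientation: [0.002, 0.081, 0.997, 0.001]
wrist_force: [-0.6, 0.6, 1.0]
finger_gap: 0.0856
grip_force: 0.0
```

Call:
move_arm:
  targets:
    - [[50,-60,0],[0,0,0],-1]
    - [[50,-120,0],[0,0,0],-1]
    - [[50,-180,0],[0,0,0],-1]
    - [[50,-180,0],[0,0,0],-1]

```text
clock: 24.75
tcp_pos: [0.3757, 0.0754, 0.175]
orientation: [0.0, 0.082, 0.997, -0.0]
wrist_force: [0.0, 0.2, 0.8]
finger_gap: 0.0851
grip_force: 0.0
```

Run:
```python
from h import *
p=env.read_camera('top');q=env.read_camera('side')
N=box(-.01,.01,-.06,.06,.024)+box(-.007,.007,-.01,.01,.056)
for n,l in(('top',[p]),('side',[q]),('both',[p,q])):
    r=edgefit(l,N,(.5073,.2398,-9.1));print('bar',n,r,fx(r[0][:2]/1e3).round(1))
S=box(-.075,.075,-.03,.03,.014)[2:]+box(-.059,-.031,-.012,.012,.054)
for n,l in(('top',[p]),('side',[q]),('both',[p,q])):
    r=edgefit(l,S,(.5951,.2257,-9.1));print('board',n,r,fx(r[0][:2]/1e3).round(1))
T=box(-.05,.05,-.065,.065,.064)
print('trafo',edgefit([p],T,(.704,-.1925,-7.8)))
i0=cv2.imread('pics/top0.png')[...,::-1];p0=dict(p,pixels=np.ascontiguousarray(i0));print('trafo0',edgefit([p0],T,(.704,-.1925,-7.8)))
i=p['pixels'][...,::-1];j=q['pixels'][...,::-1]
cv2.imwrite('pics/end.png',np.hstack([cv2.resize(i[175:305,180:280],(400,520),interpolation=cv2.INTER_CUBIC),cv2.resize(j[270:400,200:300+0],(400,520),interpolation=cv2.INTER_CUBIC)]))
```

```text
bar top (array([505.28, 235.9 ,  -7.99]), np.float64(-51.99)) [-148.3   -4.1]
bar side (array([507.45, 239.58,  -9.41]), np.float64(-39.49)) [-1.468e+02 -1.000e-01]
bar both (array([506.59, 239.64,  -8.75]), np.float64(-88.51)) [-147.6   -0.2]
board top (array([593.79, 230.1 ,  -7.35]), np.float64(-51.9)) [-60.    4.2]
board side (array([596.96, 229.32,  -5.27]), np.float64(-47.83)) [-56.8   3.9]
board both (array([594.37, 229.72,  -7.36]), np.float64(-97.11)) [-59.4   3.9]
trafo (array([ 702.46, -190.77,  -10.8 ]), np.float64(-51.91))
trafo0 (array([ 702.66, -190.51,  -11.07]), np.float64(-51.53))
```

View pics/end.png

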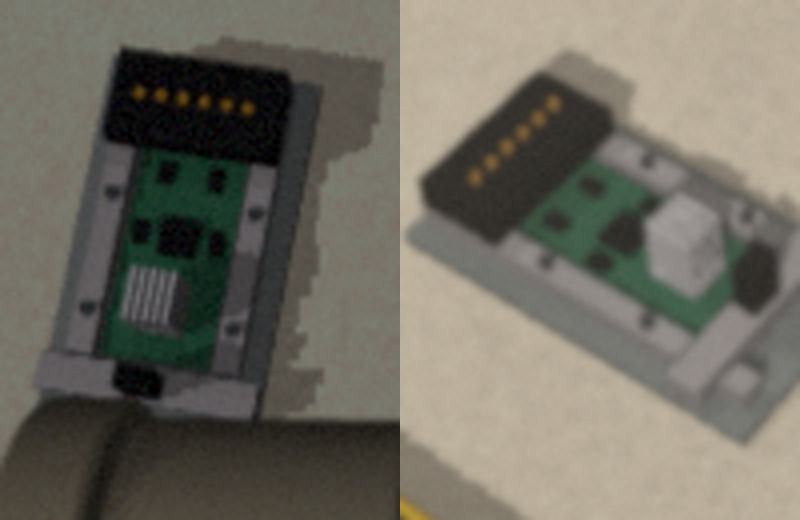

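```bash
python3 -c "
from h import *
print(env.hand_in())"
```

```text
the job is handed in; nothing more can be done
None
```

The job is handed in at about 25 s: the board is home against the back stop under the contact block, the locking bar is down and centred in both notches, and the transformer did not move; I set the board down on the table once on the way to turn the grip half round, because joint 6 had reached its limit.

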